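# Ready the sheet press: peak pointer to zero, pressing board home

### The arm

A 7-joint arm with a two-finger parallel gripper is mounted at the origin on the work surface. World frame = base frame: x ahead of the robot, y to its left, z up, the work surface at z = 0. Lengths are in m, angles in rad, forces in N, time in s.
With the tool pointing down it reaches from about 0.4 to 0.85 m from the base axis. Payload 10.4 kg.
Tool frame: the origin (TCP) lies on the centre line of the jaws, within the pads' length; the fingertips stand 17 mm ahead of it and the grasp point (between the pads) lies 2 mm behind it (manip.tcp_to_tips is the distance from the TCP to the fingertips, in m); z points along the fingers, x is the direction in which the jaws open and shut, and the axes are right-handed (so a half turn about z gives the same grasp; the last joint's range is limited). The gripper opens to 85 mm and grips with 20 to 120 N. Pads are 22 mm wide; open, the fingers measure 114 mm over their backs; the gripper's body (76 mm by 85 mm) begins 54 mm behind the grasp point. The pads swing forward as they close: fully open they stand 13 mm farther back than shut.
Start: joints at [1.148, 0.332, -0.065, 1.46, 0.022, 1.35, -0.088], TCP at [0.243, -0.576, 0.248] pointing down, gripper open.
Joint ranges: [-2.6, 2.6], [-0.5, 2.12], [-1.47, 1.34], [0.16, 2.42], [-1.27, 4.41], [0.06, 2.06], [-2.6, 2.6]. Speed limits (rad/s): [2.22, 2.22, 2.79, 2.79, 3.14, 3.14, 3.14].

### API

Orientations are given as a unit quaternion [x, y, z, w].
In Python, from workcell import manip gives the robot as it stands.
- The arm moves only by the shell command python3 -m pendant 'ROWS' [FORCE]. ROWS is JSON, a list of rows, each a list of 3 entries, a list of its own where there are three numbers: the shift along the world's x, y, z in cm, then the turn, a rotation vector about the world's x, y, z in degrees, then the closure in counts, from 0 (fully open) to 255 (shut). A call has 1 to 12 rows; each row shifts and turns the pose as measured when the row begins; what a row does not reach is not made up. A row lasts 1/8 s, in which the tool goes at most 62.5 mm and 10.7 degrees, less where a joint would pass 70% of its speed; a pose out of reach is approached as far as the arm can. A call is refused whole if a number of a shift passes 6.25 or a number of a turn 10.7, either way. A call with a gripper value outside its range is refused whole. The fingers move at their own pace and stop on an object; FORCE is the grip in N (left out, the last holds). Time passes only in rows, so rows that do not move let the fingers close. It gives the time, the measured TCP pose, the force and the opening at its end, in the units of the state.
- manip.get_obs(): the state, without advancing time (a new reading comes with each control period).
- manip.camera(name): name is "scene" or "top" or "wrist"; returns a dict with "pixels" (400x640x3 uint8, red, green, blue), "range_z" (400x640 float32, m along the optical axis (not along the pixel's ray), 0 where there is no reading), "K" (3x3 intrinsics, pixels), "origin" and "rotation" of the camera in the world; the wrist camera has in their place "hand_eye" (4x4, takes a point from camera to tool coordinates, whose origin is the TCP and whose axes are the tool frame's). Camera axes: x right, y down, z forward; pixel columns grow to the right and rows downward; lengths in m; the calibration is good to about 2 mm. A picture is of the moment at which its call begins: read the wrist's pose just before it.
- manip.hand_in(): hands the job in, once; it reports no verdict.
The state is a dict: "clock": time; "joint_pos": joint angles; "joint_velocities": joint speeds; "tau": joint torques, N m; "position": TCP position; "ee_rot": TCP orientation; "ft_force": force on the tool from outside, world axes, zero at the start; "torque": the same for the moment, N m; "grip_width": opening from 0.0 (shut) to 1.0 (fully open).
Only numpy, scipy, OpenCV 4.12 (cv2) and the standard library are available. Lean on these libraries where they do the work, as an engineer would, in place of code of your own. Each camera call takes 0.05 s, during which the arm holds its last target.

### The job

Get the little sheet press ready for the next sheet. First turn the black knob on its sloped gauge counter-clockwise until its pointer is right back against the zero stop pin; only then pick up the wooden pressing board by its upright rib and slide it, plain end first, under the clamp bar until it is fully home against the back stop. Leave both released, and leave the spray bottle, the jar and the brush standing or lying where they are.

Things in the scene. Friction and masses are not known exactly. Their poses are not given: they have to be found in the camera images.
- press: Sheet press, fixed to the bench, heading varies. Origin: at bench height, midway between the slot's side guides; x = the way the board is pushed in, z up. Base plate x -95 to 95, y -80 to 220 mm, top at z 12: the board slides on it. Gauge console at y 86 to 218 mm, up to 115 mm high without the knob.
- slot_mouth (a point): Front of the slot, at (-20, 0, 12) mm in the press frame, on the base plate, axes as the press. Grey clamp bar above it: x -20 to 50 mm in the press frame, y -85 to 85, underside at z 28, top 60, bolt heads 68. Guide faces at y -47 and +47 mm over the bar's length; ahead of them steel cheeks, top at z 26, flare from 94 mm apart to about 115 mm at x -54.
- back_stop (a point): Middle of the fixed upright steel face that the board's leading edge meets when home: at (70, 0, 17) mm in the press frame, axes as the press; its top is at z 32. The stop is rigid; sliding the board along the base plate takes only about 1 to 4 N, so the stop is clearly felt.
- dial: White dial, 124 mm across, fixed on the sloped console. Origin: centre of its underside, at (-30, 152, 85) mm in the press frame; face 3 mm above it. z is the knob's turning axis, out of the dial, tilted 0.40 rad from vertical towards the press's -x (the robot's side). x points up the slope, y to the press's left.
- knob_grip (a point): On the knob's axis, 31 mm above the dial's origin, the height to grip. Black bar grip 60 mm long, 16 mm wide, sides rising from 9 to 45 mm above the dial's origin, on a round skirt 60 mm across. The frame turns with it: x along the bar towards the pointer, z out of the dial. Stiff (about 0.07 N m), stays where left.
- pointer_tip (a point): Near the end of the knob's thin pointer, 50 mm from the axis, 6 mm above the dial's origin. Starts 2.0 to 3.8 rad clockwise (looking down on the dial) of the zero stop, more than one grasp can turn. Clockwise travel ends at 4.7 rad.
- zero_mark (a point): Where the pointer tip is when the knob is hard against its zero stop: 50 mm from the axis at the dial's lower left (135 degrees counter-clockwise from its x axis). A 6 mm stop pin, 7 mm high, stands just beyond; the knob cannot turn further counter-clockwise.
- board: Loose wooden board 160 (x) by 90 (y) by 10 mm, 0.17 to 0.35 kg, flat on the bench. Origin: centre of its underside; x towards the plain end, which goes in first; z up. Near the other end stands a rib: x -74 to -60 mm, 70 mm wide (y), up to z 50. Home: origin at (-10, 0, 12) mm in the press frame, x axes alike; the rib then stands 50 mm clear of the bar.
- board_rib (a point): Middle of the board's rib, 67 mm behind the board's origin and 34 mm above its underside, the place to grip it (fingers before and behind, 14 mm).
- board_front (a point): Middle of the board's plain leading edge, 80 mm ahead of the board's origin, 5 mm above the underside; at x = 70 mm in the press frame when home.
- spray_bottle: Loose bystander: standing aluminium spray bottle, 54 mm across, 172 mm tall with its white head; origin at the centre of its underside.
- paste_jar: Loose bystander: closed jar, 64 mm across, 65 mm tall; origin at the centre of its underside.
- brush: Loose bystander: broad flat brush lying on the bench, about 180 mm long, 55 mm wide, 14 mm high; origin on its underside where handle meets head, x towards the bristles.
Things that resemble listed ones, but are neither listed nor needed, are in the scene too. There is more than one size of the board; the job needs the smallest.

How it is judged:
On the way, in this order (a step that is already met when the one before it is completed fails the run):
1. the pointer is back against the zero stop (distance between pointer_tip and zero_mark below 0.003 m), for 0.2 s.
2. after that, the board is fully home under the clamp bar (x of board_front in the frame of press between 0.067 and 0.073 m and y of board_front in the frame of press between -0.005 and 0.005 m and z of board_front in the frame of press below 0.022 m and angle between the x axis of board and the x axis of press, either way round below 0.06 rad), for 0.2 s.
At the end, for the whole second after the job is handed in: The pointer tip is within 3 mm of its place at the zero stop, and the board lies at rest in the slot: its leading edge within 3 mm of the back stop and 5 mm of the slot's middle, in line with the slot within 0.06 rad and flat within 0.05 rad (all of step 2 and distance between pointer_tip and zero_mark below 0.003 m and angle between board's own z axis and vertical below 0.05 rad and linear speed of board below 0.02 m/s); the robot touches nothing.
It fails at once if the spray bottle is moved by more than 30 mm or tipped over (distance of spray_bottle from where it was at the start of the episode above 0.03 m or angle between spray_bottle's own z axis and vertical above 0.5 rad).
It fails at once if the jar is moved by more than 30 mm or tipped over (distance of paste_jar from where it was at the start of the episode above 0.03 m or angle between paste_jar's own z axis and vertical above 0.5 rad).
It fails at once if the brush is moved by more than 30 mm (distance of brush from where it was at the start of the episode above 0.03 m).
It also fails if it takes over 72 s, if anything falls off the work surface, if the arm or the gripper's body presses on something with over 40 N, if the wrist force passes 120 N, or if a joint passes its speed limit or range.

## Working session

There is one attempt and no reset: what is moved stays moved. The work goes in short steps, Python scripts to look and compute and a shell command to move; the robot and the scene stay as the last step left them, time stands still between calls to the robot, and variables do not carry over. Pictures are saved under pics/ and viewed, and the job is handed in when it is done.

```bash
ls; mkdir -p pics; python3 - <<'E'
from workcell import manip
import cv2,numpy as np
print(manip.get_obs())
for n in ["scene","top"]:
    c=manip.camera(n); cv2.imwrite(f"pics/{n}0.png",c["pixels"][:,:,::-1]); np.savez(f"pics/{n}0.npz",**c)
    print(n,c["K"],c["origin"],c["rotation"])
E
```

```text
pics
{'clock': 0.0, 'joint_pos': array([ 1.14841436,  0.33288219, -0.06469494,  1.46098841,  0.02160555,
        1.34991233, -0.08850989]), 'joint_velocities': array([ 0.0003098 ,  0.00012917, -0.0011094 ,  0.00054664, -0.00060914,
        0.00063062, -0.00057362]), 'tau': array([-7.04666054e-04, -6.25446868e+01,  4.90419287e-02, -3.91592360e+01,
        1.64041336e-02,  1.01181498e-02, -6.73814566e-05]), 'position': array([ 0.2431047 , -0.57537395,  0.24748699]), 'ee_rot': array([ 8.33434038e-01, -5.52618445e-01, -6.43663037e-04, -3.79635929e-04]), 'ft_force': array([-0.69371148,  0.61950685,  0.04308545]), 'torque': array([ 0.05730428, -0.03741439,  0.02862326]), 'grip_width': 1.0031921994410888}
scene [[459.16326592   0.         322.10177406]
 [  0.         459.16326592 203.46930902]
 [  0.           0.           1.        ]] [1.11796163 0.66660575 1.18308734] [ 0.33851793  0.87356836 -0.32823601 -0.12060287]
top [[399.85162277   0.         321.9014285 ]
 [  0.         399.85162277 189.23360841]
 [  0.           0.           1.        ]] [ 0.23770305 -0.02766189  1.44367911] [-0.70257952  0.70569892 -0.07019084  0.05868819]
```

View pics/scene0.png

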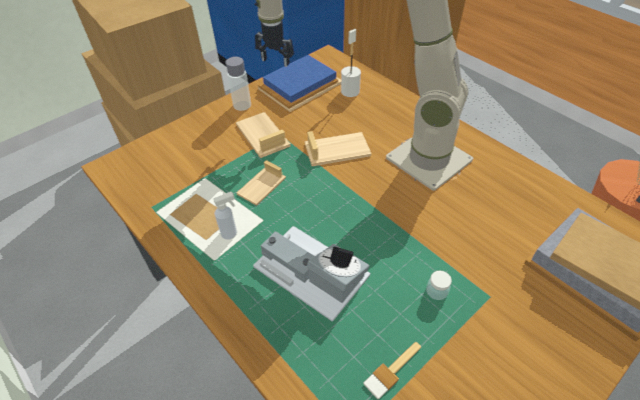

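View pics/top0.png

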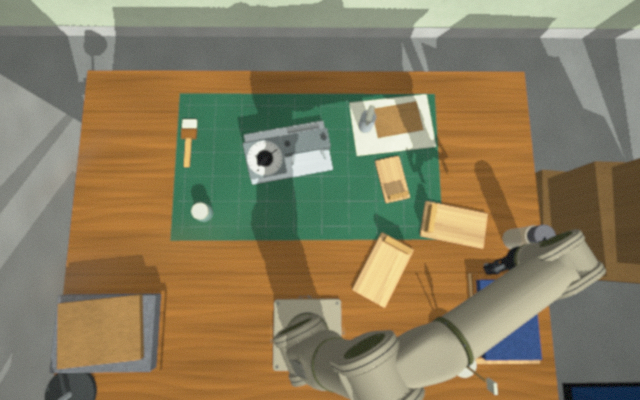

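The top view shows the press at about (288,152) px, and three boards. The smallest is at (392,180), the jar at (200,211), the brush at (188,143) and the spray bottle at (367,118).

```bash
cat > h.py <<'E'
import numpy as np,cv2
from scipy.spatial.transform import Rotation as R
def load(f): return dict(np.load(f))
def cloud(c,T=None):
    d=c["range_z"];K=c["K"];v,u=np.mgrid[:d.shape[0],:d.shape[1]]
    p=np.stack([(u-K[0,2])/K[0,0]*d,(v-K[1,2])/K[1,1]*d,d],-1)
    if T is None:
        w=p@R.from_quat(c["rotation"]).as_matrix().T+c["origin"]
    else: w=p@T[:3,:3].T+T[:3,3]
    w[d==0]=np.nan
    return w
def proj(c,P,T=None):
    if T is None: Rm=R.from_quat(c["rotation"]).as_matrix();t=c["origin"]
    else: Rm=T[:3,:3];t=T[:3,3]
    q=(np.atleast_2d(P)-t)@Rm; return q[:,:2]/q[:,2:]*c["K"][0,0]+c["K"][:2,2]
E
python3 - <<'E'
from h import *
for n in["top","scene"]:
    c=load(f"pics/{n}0.npz");w=cloud(c);np.set_printoptions(precision=3,suppress=True)
    pts={"top":[(392,165),(397,188),(392,183),(320,165),(264,157),(200,211),(188,143),(367,118),(310,135),(300,270)],"scene":[(262,184),(273,168),(340,257),(270,271),(437,283),(226,223)]}[n]
    for u,v in pts: print(n,u,v,w[v,u])
c=load("pics/top0.npz")
cv2.imwrite("pics/topc.png",cv2.resize(c["pixels"][90:250,170:450,::-1],None,fx=2.8,fy=2.8,interpolation=cv2.INTER_CUBIC))
c=load("pics/scene0.npz")
cv2.imwrite("pics/scenec.png",cv2.resize(c["pixels"][110:330,140:400,::-1],None,fx=2.7,fy=2.7,interpolation=cv2.INTER_CUBIC))
E
```

```text
top 392 165 [ 0.594 -0.313  0.005]
top 397 188 [ 0.506 -0.327  0.009]
top 392 183 [ 0.526 -0.311  0.002]
top 320 165 [ 0.593 -0.045  0.013]
top 264 157 [0.592 0.145 0.13 ]
top 200 211 [0.417 0.372 0.062]
top 188 143 [0.677 0.442 0.014]
top 367 118 [ 0.715 -0.202  0.171]
top 310 135 [ 0.691 -0.009  0.064]
top 300 270 [0.214 0.027 0.004]
scene 262 184 [ 0.54  -0.309  0.008]
scene 273 168 [ 0.481 -0.315  0.044]
scene 340 257 [0.6   0.15  0.111]
scene 270 271 [0.743 0.    0.018]
scene 437 283 [0.438 0.374 0.064]
scene 226 223 [ 0.757 -0.191  0.083]
```

View pics/topc.png

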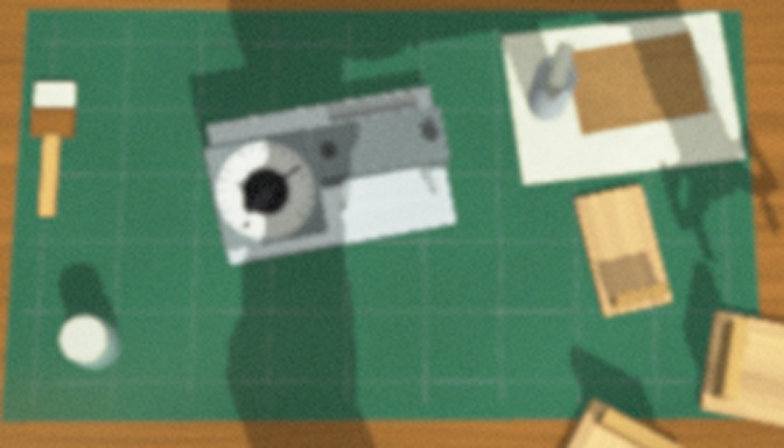

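View pics/scenec.png

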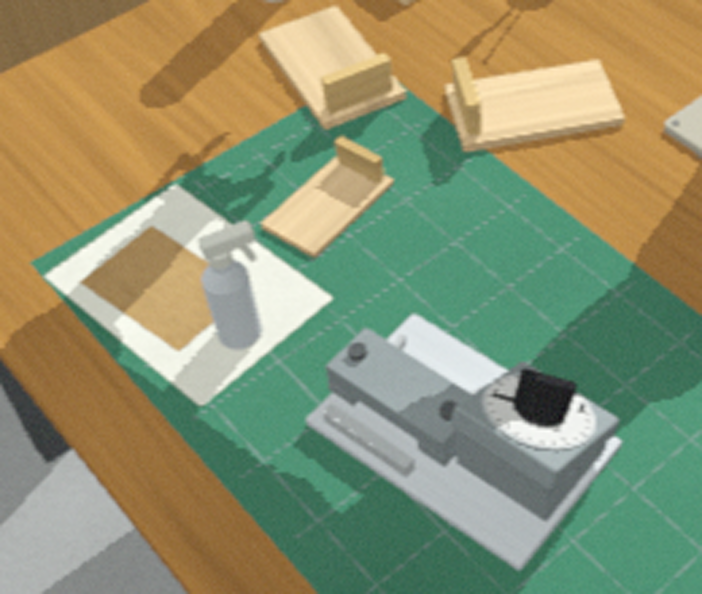

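```bash
cat > fit.py <<'E'
from h import *
from scipy.optimize import least_squares
def box(p,lo,hi):
    lo=np.array(lo);hi=np.array(hi);q=np.abs(p-(lo+hi)/2)-(hi-lo)/2
    return np.linalg.norm(np.maximum(q,0),axis=1)+np.minimum(q.max(1),0)
TILT=0.40
def dialR(): return R.from_rotvec([0,-TILT,0]).as_matrix()  # z-> -x
def press(p):
    D=(p-np.array([-.03,.152,.085]))@dialR()
    r=np.hypot(D[:,0],D[:,1]); q=np.stack([r-.062,np.abs(D[:,2]-.0)-.003],1)
    d=np.linalg.norm(np.maximum(q,0),axis=1)+np.minimum(q.max(1),0)
    return np.abs(np.stack([box(p,[-.095,-.08,0],[.095,.22,.012]),box(p,[-.02,-.085,.028],[.05,.085,.06]),d])).min(0)
def board(p,sc=None):
    return np.abs(np.stack([box(p,[-.08,-.045,0],[.08,.045,.010]),box(p,[-.074,-.035,.01],[-.06,.035,.05])])).min(0)
def run(f,clouds,x0,rad,off,zmin=.005,dz=None):
    P=[]
    for w in clouds:
        w=w.reshape(-1,3);w=w[~np.isnan(w[:,0])]
        c=np.array(x0[:2])+off
        k=(np.hypot(*(w[:,:2]-c).T)<rad)&(w[:,2]>zmin)&(w[:,2]<.2);P.append(w[k])
    P=np.concatenate(P)
    def res(x):
        q=P-np.array([x[0],x[1],x[3]]);c,s=np.cos(x[2]),np.sin(x[2])
        return np.minimum(f(q@np.array([[c,-s,0],[s,c,0],[0,0,1]])),.012)
    s=least_squares(res,list(x0)+[0.],x_scale=[.01,.01,.1,.01],diff_step=1e-4,loss="soft_l1",f_scale=.003)
    return s.x,len(P),np.median(res(s.x)),s.cost
E
python3 - <<'E'
from fit import *
np.set_printoptions(precision=4,suppress=True)
t=cloud(load("pics/top0.npz"));s=cloud(load("pics/scene0.npz"))
for n,cl in [("t",[t]),("s",[s]),("both",[t,s])]:
    best=min((run(press,cl,[x,0,a],.2,np.array([0,.07])) for x in(.62,.65) for a in (.0,.12,.25)),key=lambda r:r[3])
    print("press",n,best)
    best=min((run(board,cl,[.55,-.315,a],.13,np.zeros(2)) for a in (.0,.2,.4,-.2)),key=lambda r:r[3])
    print("board",n,best)
E
```

```text
press t (array([0.6566, 0.0069, 0.1997, 0.0011]), 4471, np.float64(0.0025454484903905047), np.float64(0.03508818418363875))
board t (array([ 0.5392, -0.3082,  0.2161,  0.0003]), 1181, np.float64(0.0022495916631306654), np.float64(0.00748097899542433))
press s (array([ 0.6568,  0.0081,  0.1732, -0.0004]), 6009, np.float64(0.0025307979769967764), np.float64(0.05535681179108678))
board s (array([ 0.5408, -0.3095,  0.2299, -0.001 ]), 943, np.float64(0.00155501644031774), np.float64(0.002844086127561463))
press both (array([0.6567, 0.0072, 0.1857, 0.0002]), 10480, np.float64(0.0026198371434728186), np.float64(0.09191937189827043))
board both (array([ 0.5402, -0.3086,  0.2244, -0.0004]), 2124, np.float64(0.0019179511503125395), np.float64(0.010550401811949101))
```

```bash
python3 -m pendant '[[[1,5.0,1.5],[0,0,8],0],[[2,5.8,1],[0,0,8],0],[[2,5.8,1],[0,0,8],0],[[2.1,5.8,1],[0,0,8],0],[[2.1,5.8,0.5],[0,0,8],0],[[2.1,5.8,0.5],[0,0,8],0],[[2.1,5.8,0.5],[0,0,8],0],[[2.1,5.8,0.5],[0,0,8],0],[[2.1,5.8,0.5],[0,0,8],0],[[2.1,5.8,0.5],[0,0,8],0],[[2.1,5.8,0.5],[0,0,8],0],[[2.1,5.8,0.5],[0,0,8],0]]' 40; python3 - <<'E'
from workcell import manip
o=manip.get_obs();print(o["joint_pos"].round(3))
from h import *
M=R.from_quat(o["ee_rot"]).as_matrix();print(M.round(3))
print(manip.camera("wrist")["hand_eye"])
E
```

```text
clock: 1.6
position: [0.4774, 0.1204, 0.3297]
ee_rot: [0.962, 0.271, -0.002, 0.003]
ft_force: [1.4, -0.9, -0.4]
grip_width: 0.997
[ 0.477  0.064 -0.846  1.629  0.055  1.476  0.176]
[[ 0.853  0.522 -0.002]
 [ 0.522 -0.853 -0.008]
 [-0.006  0.005 -1.   ]]
[[ 9.99998860e-01  1.36652681e-03  6.41774080e-04  1.46855714e-04]
 [-1.48582665e-03  9.66157401e-01  2.57948965e-01 -6.62541759e-02]
 [-2.67560600e-04 -2.57949625e-01  9.66158330e-01 -1.24751972e-01]
 [ 0.00000000e+00  0.00000000e+00  0.00000000e+00  1.00000000e+00]]
```

```bash
python3 -m pendant '[[[0.9,0.4,-0.5],[1.4,-7.5,0],0],[[0.9,0.4,-0.5],[1.4,-7.5,0],0],[[0.9,0.4,-0.5],[1.4,-7.5,0],0],[[0,0,0],[0,0,0],0]]'; cat >look.py <<'E'
import sys
from workcell import manip
from h import *
n=sys.argv[1]
o=manip.get_obs();c=manip.camera("wrist")
T=np.eye(4);T[:3,:3]=R.from_quat(o["ee_rot"]).as_matrix();T[:3,3]=o["position"]
T=T@c["hand_eye"];c["T"]=T
np.savez(f"pics/{n}.npz",**c);cv2.imwrite(f"pics/{n}.png",c["pixels"][:,:,::-1])
print(o["joint_pos"].round(3),o["position"].round(4));print(R.from_quat(o["ee_rot"]).as_matrix().round(3))
E
python3 look.py w1
```

```text
clock: 2.15
position: [0.505, 0.1439, 0.313]
ee_rot: [0.94, 0.276, 0.2, 0.02]
ft_force: [-0.3, 0.2, 0.9]
grip_width: 1.004
[ 0.521 -0.221 -0.798  1.907 -0.137  0.988  0.327] [0.505  0.1439 0.313 ]
[[ 0.767  0.511  0.387]
 [ 0.527 -0.847  0.073]
 [ 0.365  0.148 -0.919]]
```

View pics/w1.png

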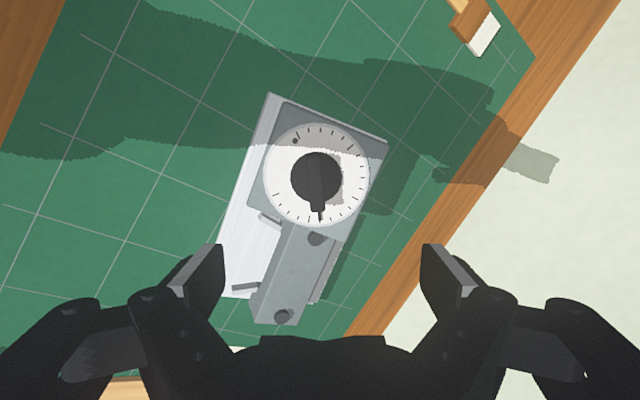

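The wrist view shows the knob at (316,176) px with its pointer ending at (319,220). The stop pin is at (296,140), and the bar is nearly perpendicular to the jaw axis. I'll refine the press pose next.

```bash
cat > pose.py <<'E'
import sys
from fit import *
np.set_printoptions(precision=4,suppress=True)
n=sys.argv[1]
c=load(f"pics/{n}.npz");w=cloud(c,c["T"])
best=min((run(press,[w],[x,0.007,a],.2,np.array([0,.07])) for x in(.645,.66) for a in (.1,.18,.25)),key=lambda r:r[3])
print(best)
x=best[0]
Rp=R.from_euler('z',x[2]).as_matrix();t=np.array([x[0],x[1],x[3]])
D=Rp@dialR();o=Rp@[-.03,.152,.085]+t
# rectify dial
N=500;g=np.linspace(-.07,.07,N)
X,Y=np.meshgrid(g,g)  # image: u-> -y, v-> -x
P=(np.stack([-Y,-X,np.full_like(X,.004)],-1).reshape(-1,3))@D.T+o
uv=proj(c,P,c["T"]).astype(np.float32).reshape(N,N,2)
im=cv2.remap(c["pixels"],uv[...,0],uv[...,1],cv2.INTER_CUBIC)[:,:,::-1].copy()
cv2.circle(im,(250,250),int(.062/.14*N),(0,0,255),1);cv2.circle(im,(250,250),int(.05/.14*N),(255,0,0),1)
a=np.radians(135);cv2.circle(im,(int(250-np.sin(a)*.05/.14*N),int(250-np.cos(a)*.05/.14*N)),5,(0,255,0),1)
cv2.imwrite(f"pics/{n}_dial.png",im)
print("dial o",o,"axis",D[:,2],"grip",o+D[:,2]*.031)
E
python3 pose.py w1
```

```text
(array([ 0.6574,  0.0085,  0.1932, -0.0006]), 24427, np.float64(0.0008544680307490974), np.float64(0.12962454160765546))
dial o [0.5988 0.1519 0.0844] axis [-0.3822 -0.0748  0.9211] grip [0.5869 0.1496 0.1129]
```

View pics/w1_dial.png

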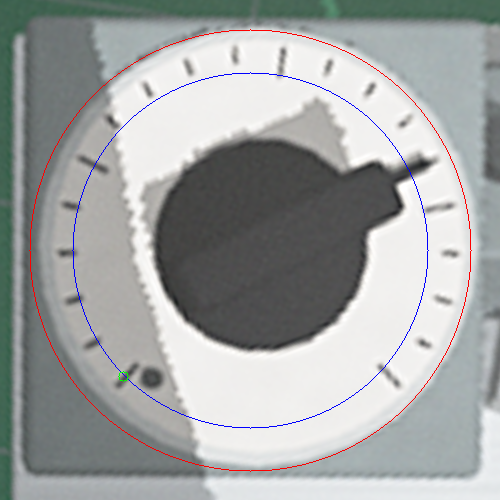

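```bash
cat > goto.py <<'E'
# usage: goto.py jaw_angle_deg(dial frame) height_above_dial(m, TCP)
import sys
from workcell import manip
from fit import *
ja,hh=map(float,sys.argv[1:3])
yaw=.1932;t=np.array([.6574,.0085,-.0006])
Rp=R.from_euler('z',yaw).as_matrix();D=Rp@dialR();o=Rp@[-.03,.152,.085]+t
z=-D[:,2];x=D@[np.cos(np.radians(ja)),np.sin(np.radians(ja)),0]
G=np.stack([x,np.cross(z,x),z],1);p=o+D[:,2]*hh
ob=manip.get_obs();C=R.from_quat(ob["ee_rot"]).as_matrix()
cx=D.T@C[:,0];print("jaw now",np.degrees(np.arctan2(cx[1],cx[0])).round(1),"tilt err",np.degrees(np.arccos(min(1,C[:,2]@z))).round(2), "pos in dial mm",((ob["position"]-o)@D*1000).round(1))
print("shift cm",((p-ob["position"])*100).round(2),"rotvec deg",np.degrees(R.from_matrix(G@C.T).as_rotvec()).round(1))
print("axis",D[:,2].round(3),"q",ob["joint_pos"].round(2),"F",ob["ft_force"].round(1),"M",ob["torque"].round(2),"w",round(float(ob["grip_width"]),3),ob["clock"])
E
python3 goto.py 26.4 .10;python3 goto.py 26.4 .033
```

```text
jaw now 21.7 tilt err 0.25 pos in dial mm [  3.6  10.2 247.4]
shift cm [  5.5    0.04 -13.72] rotvec deg [-1.8 -0.1  4.4]
axis [-0.382 -0.075  0.921] q [ 0.52 -0.22 -0.8   1.9  -0.14  0.99  0.33] F [ 0.5  0.  -0.3] M [-0.08  0.4   0.03] w 0.999 2.2
jaw now 21.7 tilt err 0.25 pos in dial mm [  3.6  10.2 247.4]
shift cm [  8.06   0.54 -19.89] rotvec deg [-1.8 -0.1  4.4]
axis [-0.382 -0.075  0.921] q [ 0.52 -0.22 -0.8   1.9  -0.14  0.99  0.33] F [ 0.5  0.  -0.3] M [-0.08  0.4   0.03] w 0.999 2.2
```

```bash
python3 -m pendant '[[[1.4,0,-3.4],[-0.9,0,2.2],60],[[1.4,0,-3.4],[-0.9,0,2.2],60],[[1.4,0,-3.4],[0,0,0],60],[[1.3,0,-3.4],[0,0,0],60],[[0,0,0],[0,0,0],60],[[0,0,0],[0,0,0],60]]'; python3 goto.py 26.4 .035; python3 look.py w2; python3 goto.py 26.4 .035
```

```text
clock: 2.95
position: [0.5658, 0.1436, 0.1778]
ee_rot: [0.929, 0.314, 0.191, 0.024]
ft_force: [-0.2, 0.2, -0.1]
grip_width: 0.763
jaw now 26.3 tilt err 0.68 pos in dial mm [ 5.1 -1.8 99.2]
shift cm [ 1.96  0.57 -6.11] rotvec deg [-0.  -0.7  0.1]
axis [-0.382 -0.075  0.921] q [ 0.5   0.13 -0.89  1.96  0.25  0.73  0.12] F [-0.2  0.2 -0.1] M [-0.08  0.36  0.02] w 0.763 2.95
[ 0.497  0.13  -0.894  1.96   0.252  0.73   0.122] [0.5658 0.1436 0.1778]
[[ 0.729  0.575  0.371]
 [ 0.594 -0.801  0.075]
 [ 0.341  0.166 -0.926]]
jaw now 26.3 tilt err 0.65 pos in dial mm [ 5.  -2.1 99.3]
shift cm [ 1.97  0.6  -6.11] rotvec deg [-0.  -0.7  0.1]
axis [-0.382 -0.075  0.921] q [ 0.5   0.13 -0.89  1.96  0.25  0.73  0.12] F [ 0.3  0.1 -0.2] M [-0.12  0.4  -0.05] w 0.766 3.0
```

View pics/w2.png

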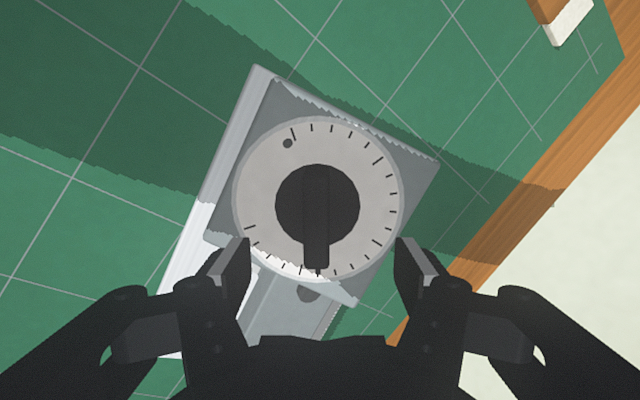

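The bar is vertical in the image between the fingers, at about (316,215) px, with the fingers straddling it. I'll descend and grip.

```bash
python3 -m pendant '[[[0.7,0.2,-2.0],[0,-0.7,0],60],[[0.7,0.2,-2.0],[0,0,0],60],[[0.6,0.2,-2.0],[0,0,0],60],[[0,0,0],[0,0,0],60]]' 60; python3 goto.py 26.4 .034
```

```text
clock: 3.5
position: [0.5893, 0.1488, 0.1241]
ee_rot: [0.928, 0.313, 0.201, 0.03]
ft_force: [-0.0, -0.0, 0.0]
grip_width: 0.766
jaw now 26.3 tilt err 0.64 pos in dial mm [ 6.3 -1.2 40.4]
shift cm [-0.35  0.06 -0.83] rotvec deg [0.2 0.6 0.2]
axis [-0.382 -0.075  0.921] q [ 0.39  0.26 -0.83  1.97  0.47  0.63 -0.06] F [-0. -0.  0.] M [-0.02  0.45  0.02] w 0.766 3.5
```

```bash
python3 -m pendant '[[[-0.3,0.1,-0.8],[0.2,0.6,0.2],60],[[0,0,0],[0,0,0],60],[[0,0,0],[0,0,0],255],[[0,0,0],[0,0,0],255],[[0,0,0],[0,0,0],255],[[0,0,0],[0,0,0],255]]' 60; python3 goto.py 26.4 .034
```

```text
clock: 4.25
position: [0.5852, 0.1478, 0.1188]
ee_rot: [0.929, 0.314, 0.196, 0.028]
ft_force: [4.9, 3.3, -2.7]
grip_width: 0.175
jaw now 26.3 tilt err 0.28 pos in dial mm [ 0.4 -1.5 37.1]
shift cm [ 0.06  0.16 -0.3 ] rotvec deg [ 0.2 -0.1  0.2]
axis [-0.382 -0.075  0.921] q [ 0.4   0.26 -0.83  1.98  0.46  0.63 -0.05] F [ 4.9  3.3 -2.7] M [ 0.62 -0.44  0.21] w 0.175 4.25
```

```bash
python3 -m pendant '[[[0,0,0],[-3.8,-0.7,9.2],255],[[0,0,0],[-3.8,-0.7,9.2],255],[[0,0,0],[-3.8,-0.7,9.2],255],[[0,0,0],[-3.8,-0.7,9.2],255]]'; python3 goto.py 66.4 .036
```

```text
clock: 4.75
position: [0.5844, 0.1463, 0.1182]
ee_rot: [0.76, 0.619, 0.172, 0.096]
ft_force: [-1.6, -1.1, -0.0]
grip_width: 0.171
jaw now 67.3 tilt err 0.44 pos in dial mm [-0.8 -2.7 37.1]
shift cm [ 0.07  0.29 -0.07] rotvec deg [ 0.7 -0.1 -0.7]
axis [-0.382 -0.075  0.921] q [ 0.51  0.3  -0.95  1.98  0.54  0.66  0.61] F [-1.6 -1.1 -0. ] M [-0.14  0.67 -0.08] w 0.171 4.75
```

```bash
python3 -m pendant '[[[0.05,0.1,0],[-3.8,-0.7,9.2],255],[[0,0.1,0],[-3.8,-0.7,9.2],255],[[0,0.1,0],[-3.8,-0.7,9.2],255],[[0,0,0],[-3.8,-0.7,9.2],255],[[0,0,0],[-3.8,-0.7,9.2],255],[[0,0,0],[-3.8,-0.7,9.2],255],[[0,0,0],[-3.8,-0.7,9.2],255]]'; python3 goto.py 136 .036
```

```text
clock: 5.62
position: [0.5853, 0.1435, 0.1185]
ee_rot: [0.253, 0.946, 0.082, 0.183]
ft_force: [3.2, -0.7, -3.9]
grip_width: 0.18
jaw now 139.2 tilt err 0.85 pos in dial mm [-0.3 -5.7 37.2]
shift cm [-0.03  0.57 -0.09] rotvec deg [ 1.9  0.6 -2.6]
axis [-0.382 -0.075  0.921] q [ 0.69  0.4  -1.18  1.98  0.74  0.72  1.73] F [ 3.2 -0.7 -3.9] M [0.36 0.36 0.02] w 0.18 5.625
```

```bash
python3 -m pendant '[[[0,0,0],[0,0,0],60],[[0,0,0],[0,0,0],60],[[0,0,0],[0,0,0],60],[[-0.8,-0.15,1.9],[0,0,0],60],[[-0.8,-0.15,1.9],[0,0,0],60],[[-0.4,0,0.9],[0,0,0],60],[[0,0,0],[0,0,0],60]]'; python3 goto.py 136 .036; python3 look.py w3;python3 pose.py w3
```

```text
clock: 6.5
position: [0.5646, 0.1411, 0.1668]
ee_rot: [0.259, 0.945, 0.083, 0.183]
ft_force: [1.3, 0.1, -0.6]
grip_width: 0.768
jaw now 138.4 tilt err 0.86 pos in dial mm [-0.7 -4.  89.8]
shift cm [ 2.04  0.81 -4.92] rotvec deg [ 1.6  0.5 -1.9]
axis [-0.382 -0.075  0.921] q [ 0.86  0.29 -1.34  1.98  0.57  0.77  1.84] F [ 1.3  0.1 -0.6] M [-0.08  0.41  0.02] w 0.768 6.5
[ 0.862  0.292 -1.343  1.977  0.57   0.767  1.841] [0.5646 0.1411 0.1668]
[[-0.799  0.46   0.388]
 [ 0.52   0.852  0.061]
 [-0.303  0.251 -0.919]]
(array([ 0.6582,  0.0026,  0.2023, -0.001 ]), 82034, np.float64(0.0009994907400885066), np.float64(0.703265934752497))
dial o [0.5982 0.1454 0.084 ] axis [-0.3815 -0.0782  0.9211] grip [0.5864 0.143  0.1125]
```

View pics/w3_dial.png

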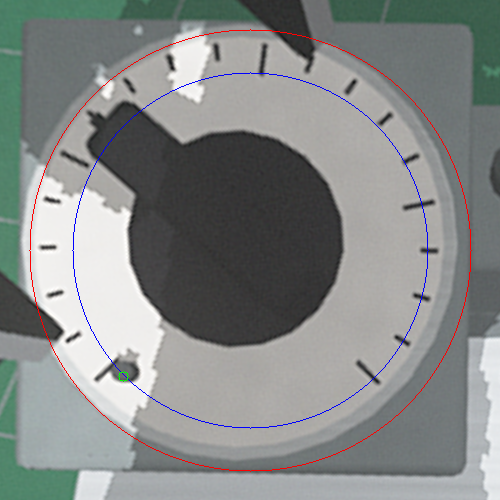

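View pics/w3.png

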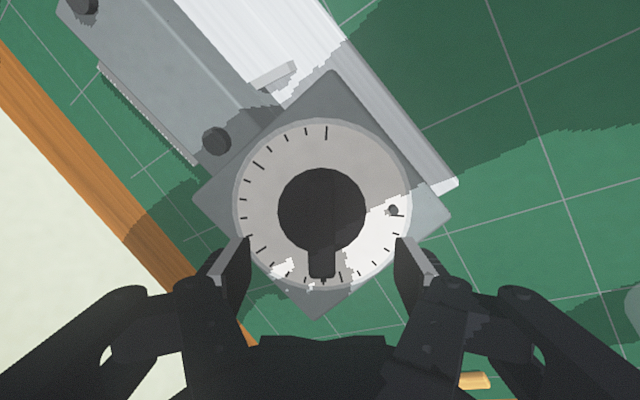

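The pointer now sits at about 48° in the dial frame, level with the fingers. In the corrected view it still needs about 87° CCW. I'll turn the open gripper back 180° above the knob.

```bash
sed -i 's/^z=-D/o=o+D@[.0015,-.0036,0]\nz=-D/' goto.py; python3 -m pendant '[[[0,0,0],[3.8,0.7,-9.2],60],[[0,0,0],[3.8,0.7,-9.2],60],[[0,0,0],[3.8,0.7,-9.2],60],[[0,0,0],[3.8,0.7,-9.2],60],[[0,0,0],[3.8,0.7,-9.2],60],[[0,0,0],[3.8,0.7,-9.2],60],[[0,0,0],[3.8,0.7,-9.2],60],[[0,0,0],[3.8,0.7,-9.2],60],[[0,0,0],[3.8,0.7,-9.2],60]]'; python3 goto.py 48.4 .085
```

```text
clock: 7.68
position: [0.5636, 0.1408, 0.161]
ee_rot: [0.865, 0.463, 0.182, 0.059]
ft_force: [0.3, -0.1, -1.5]
grip_width: 0.766
jaw now 45.3 tilt err 0.96 pos in dial mm [-5.5 -0.5 84.8]
shift cm [0.48 0.14 0.23] rotvec deg [-0.7 -1.1  2.9]
axis [-0.382 -0.075  0.921] q [ 0.61  0.18 -1.03  1.98  0.36  0.72  0.38] F [ 0.3 -0.1 -1.5] M [-0.08  0.38  0.02] w 0.766 7.675
```

```bash
python3 -m pendant '[[[0.3,0.1,0.2],[3.8,0.7,-9.2],60],[[0.1,0,0],[3.8,0.7,-9.2],60],[[0,0,0],[3.8,0.7,-9.2],60],[[0,0,0],[3.8,0.7,-9.2],60],[[0,0,0],[3.8,0.7,-9.2],60],[[0,0,0],[3.8,0.7,-9.2],60],[[0,0,0],[3.8,0.7,-9.2],60],[[0,0,0],[3.8,0.7,-9.2],60],[[0,0,0],[2.5,0.5,-6],60],[[0,0,0],[0,0,0],60]]'; python3 goto.py -41.6 .060
```

```text
clock: 8.93
position: [0.5661, 0.1423, 0.1562]
ee_rot: [0.94, -0.279, 0.168, -0.097]
ft_force: [-0.3, -0.4, -0.6]
grip_width: 0.763
jaw now -44.3 tilt err 1.03 pos in dial mm [-4.8  0.4 79.3]
shift cm [ 1.18  0.19 -1.59] rotvec deg [-1.7 -0.9  2.1]
axis [-0.382 -0.075  0.921] q [ 0.42  0.15 -0.81  1.99  0.25  0.68 -1.1 ] F [-0.3 -0.4 -0.6] M [-0.07  0.41 -0.02] w 0.763 8.925
```

```bash
python3 -m pendant '[[[0.6,0.1,-0.8],[-1.7,-0.9,2.1],60],[[0.6,0.1,-0.8],[0,0,0],60],[[0.4,0,-1.0],[0,0,0],60],[[0,0,0],[0,0,0],60]]'; python3 goto.py -41.6 .036
```

```text
clock: 9.43
position: [0.5826, 0.1442, 0.1276]
ee_rot: [0.946, -0.256, 0.177, -0.087]
ft_force: [-0.6, -1.1, 0.7]
grip_width: 0.761
jaw now -41.3 tilt err 0.14 pos in dial mm [-0.6 -0.8 46.6]
shift cm [ 0.45  0.17 -0.95] rotvec deg [ 0.2 -0.1 -0.3]
axis [-0.382 -0.075  0.921] q [ 0.36  0.23 -0.78  1.98  0.39  0.63 -1.17] F [-0.6 -1.1  0.7] M [-0.09  0.35 -0.04] w 0.761 9.425
```

```bash
python3 -m pendant '[[[0.45,0.15,-0.95],[0,0,0],60],[[0,0,0],[0,0,0],60],[[0,0,0],[0,0,0],255],[[0,0,0],[0,0,0],255],[[0,0,0],[0,0,0],255],[[0,0,0],[0,0,0],255]]' 60; python3 goto.py -41.6 .036
python3 -m pendant '[[[0,0,0],[-3.8,-0.7,9.2],255],[[0,0,0],[-3.8,-0.7,9.2],255],[[0,0,0],[-3.8,-0.7,9.2],255],[[0,0.1,0],[-3.8,-0.7,9.2],255],[[0,0,0],[-3.8,-0.7,9.2],255],[[0,0.1,0],[-3.8,-0.7,9.2],255],[[0,0,0],[-3.8,-0.7,9.2],255]]'; python3 goto.py 45 .036
```

```text
clock: 10.18
position: [0.5873, 0.1459, 0.1182]
ee_rot: [0.946, -0.256, 0.177, -0.087]
ft_force: [2.0, 0.8, -3.5]
grip_width: 0.174
jaw now -41.3 tilt err 0.12 pos in dial mm [ 0.2 -0.1 35.9]
shift cm [-0.02  0.01 -0.  ] rotvec deg [ 0.2 -0.1 -0.3]
axis [-0.382 -0.075  0.921] q [ 0.35  0.25 -0.76  1.98  0.42  0.62 -1.2 ] F [ 2.   0.8 -3.5] M [-0.09  0.2  -0.05] w 0.174 10.175
clock: 11.05
position: [0.5871, 0.1459, 0.1181]
ee_rot: [0.917, 0.348, 0.193, 0.036]
ft_force: [0.6, 1.7, -3.1]
grip_width: 0.177
jaw now 30.6 tilt err 0.45 pos in dial mm [ 0.  -0.1 36. ]
shift cm [-0.    0.01  0.  ] rotvec deg [-5.1 -1.3 13.4]
axis [-0.382 -0.075  0.921] q [ 0.53  0.32 -0.98  1.97  0.57  0.67 -0.05] F [ 0.6  1.7 -3.1] M [0.45 0.39 0.13] w 0.177 11.05
```

```bash
python3 -m pendant '[[[0,0,0],[-1.9,-0.4,4.6],255],[[0,0,0],[-1.9,-0.4,4.6],255],[[0,0,0],[-1.1,-0.2,2.8],255]]'; python3 goto.py 45 .036;python3 -m pendant '[[[0,0,0],[-1.1,-0.2,2.8],255]]';  python3 goto.py 45 .036;python3 -m pendant '[[[0,0,0],[-1.1,-0.2,2.8],255]]';  python3 goto.py 45 .036
```

```text
clock: 11.42
position: [0.587, 0.1458, 0.1181]
ee_rot: [0.869, 0.454, 0.188, 0.058]
ft_force: [-0.5, 0.0, -1.2]
grip_width: 0.174
jaw now 44.1 tilt err 0.34 pos in dial mm [-0.1 -0.1 36. ]
shift cm [0.   0.01 0.01] rotvec deg [-0.  -0.2  0.9]
axis [-0.382 -0.075  0.921] q [ 0.57  0.34 -1.03  1.97  0.6   0.67  0.17] F [-0.5  0.  -1.2] M [ 0.08  0.33 -0.01] w 0.174 11.425
clock: 11.55
position: [0.5872, 0.1457, 0.1182]
ee_rot: [0.857, 0.476, 0.187, 0.063]
ft_force: [-2.0, 2.2, -0.9]
grip_width: 0.18
jaw now 47.1 tilt err 0.28 pos in dial mm [ 0.1 -0.3 36. ]
shift cm [-0.02  0.03 -0.01] rotvec deg [ 1.   0.  -1.9]
axis [-0.382 -0.075  0.921] q [ 0.58  0.34 -1.04  1.97  0.61  0.68  0.22] F [-2.   2.2 -0.9] M [ 0.78  0.73 -1.12] w 0.18 11.55
clock: 11.68
position: [0.5872, 0.1456, 0.1182]
ee_rot: [0.845, 0.498, 0.185, 0.066]
ft_force: [-2.5, 2.5, 1.0]
grip_width: 0.176
jaw now 50.0 tilt err 0.24 pos in dial mm [ 0.1 -0.4 36. ]
shift cm [-0.01  0.03 -0.01] rotvec deg [ 2.   0.2 -4.6]
axis [-0.382 -0.075  0.921] q [ 0.59  0.34 -1.05  1.97  0.61  0.68  0.27] F [-2.5  2.5  1. ] M [ 1.19  0.94 -2.17] w 0.176 11.675
```

The torque rises steeply past about 45°, so the knob is on the stop. I'll ease back slightly, release and back off.

```bash
python3 -m pendant '[[[0,0,0],[1.1,0.2,-2.6],255],[[0,0,0],[0,0,0],60],[[0,0,0],[0,0,0],60],[[0,0,0],[0,0,0],60],[[-1.2,-0.25,2.8],[0,0,0],60],[[-1.2,-0.25,2.8],[0,0,0],60],[[-1.9,-0.35,4.6],[0,0,0],60],[[-1.9,-0.35,4.6],[0,0,0],60],[[0,0,0],[0,0,0],0]]'; python3 look.py w4;python3 pose.py w4
```

```text
clock: 12.8
position: [0.5303, 0.1304, 0.2513]
ee_rot: [0.858, 0.476, 0.182, 0.064]
ft_force: [0.4, -1.6, -0.6]
grip_width: 0.945
[ 1.045 -0.165 -1.273  1.938 -0.163  0.868  0.838] [0.5303 0.1304 0.2513]
[[ 0.481  0.793  0.374]
 [ 0.84  -0.539  0.063]
 [ 0.251  0.284 -0.925]]
(array([ 0.6574,  0.0085,  0.1985, -0.0008]), 33808, np.float64(0.000823132864869739), np.float64(0.17320654267598012))
dial o [0.598  0.1516 0.0842] axis [-0.3818 -0.0768  0.9211] grip [0.5862 0.1492 0.1128]
```

View pics/w4_dial.png

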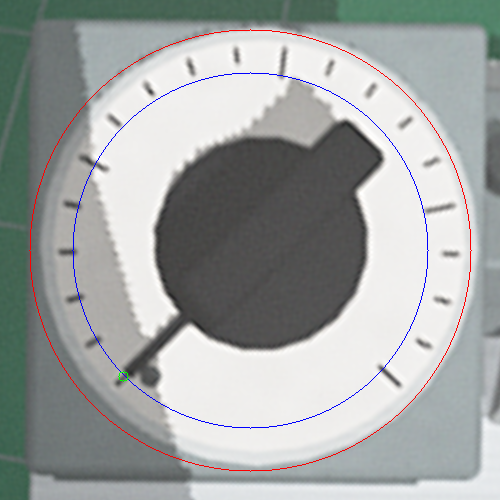

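View pics/w4.png

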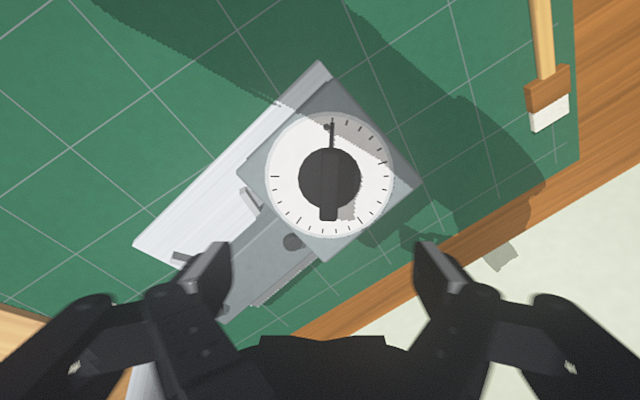

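The pointer line ends at the zero tick, against the pin at (125,375) px in the rectified view. Next is the board: untilt the tool and move over the rib.

```bash
python3 -m pendant '[[[-0.8,-2,2],[-1.4,7.5,0],0],[[-0.8,-4,1],[-1.4,7.5,0],0],[[-0.8,-5,0],[-1.4,7.5,0],0],[[-0.8,-5.5,0],[0,0,-9],0],[[-0.8,-5.5,0],[0,0,-9],0],[[-0.8,-5.5,0],[0,0,-9],0],[[-0.7,-5.5,0],[0,0,-9],0],[[-0.7,-5.5,0],[0,0,-9],0],[[-0.7,-5.5,0],[0,0,-2],0],[[0,0,0],[0,0,0],0]]'; python3 look.py w5
```

```text
clock: 14.1
position: [0.4567, -0.3281, 0.2578]
ee_rot: [0.996, 0.086, -0.019, -0.015]
ft_force: [-0.2, 0.3, -0.5]
grip_width: 1.0
[ 1.334  0.384 -1.002  1.536  0.313  1.447  0.485] [ 0.4567 -0.3281  0.2578]
[[ 0.984  0.171 -0.041]
 [ 0.173 -0.985  0.026]
 [-0.036 -0.033 -0.999]]
```

View pics/w5.png

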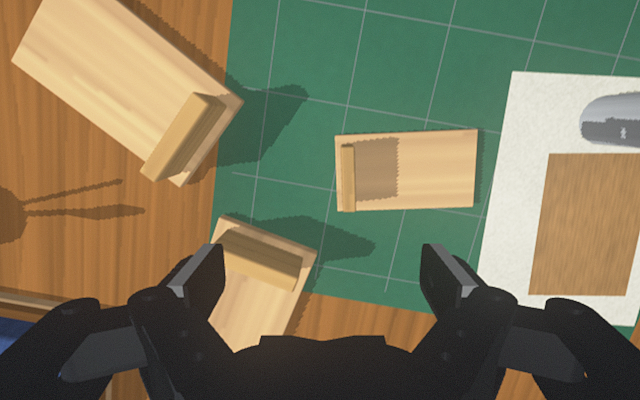

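```bash
cat > bfit.py <<'E'
import sys
from fit import *
np.set_printoptions(precision=4,suppress=True)
x0=list(map(float,sys.argv[2:5]))
c=load(f"pics/{sys.argv[1]}.npz");T=c["T"].copy()
tool=T@np.linalg.inv(c["hand_eye"]);T[:3,3]+=tool[:3,1]*.0037
w=cloud(c,T)
b=min((run(board,[w],[x0[0],x0[1],x0[2]+a],.11,np.zeros(2)) for a in (-.1,.0,.1)),key=lambda r:r[3]);x=b[0];print(b)
print("rib",x[0]-.067*np.cos(x[2]),x[1]-.067*np.sin(x[2]),"yaw deg",np.degrees(x[2]))
E
python3 bfit.py w5 .54 -.31 .22
```

```text
(array([ 0.5424, -0.3133,  0.2174, -0.0011]), 10678, np.float64(0.0004890957421151802), np.float64(0.0028179012425955025))
rib 0.4770188958280433 -0.327775017767919 yaw deg 12.456416683324543
```

```bash
cat > gv.py <<'E'
import sys
from workcell import manip
from h import *
yaw,px,py,pz=map(float,sys.argv[1:5])
y=np.radians(yaw);G=np.array([[np.cos(y),np.sin(y),0],[np.sin(y),-np.cos(y),0],[0,0,-1]])
ob=manip.get_obs();C=R.from_quat(ob["ee_rot"]).as_matrix()
print("pos",ob["position"].round(4),"yaw",np.degrees(np.arctan2(C[1,0],C[0,0])).round(2),"shift cm",((np.array([px,py,pz])-ob["position"])*100).round(2),"rotvec",np.degrees(R.from_matrix(G@C.T).as_rotvec()).round(1))
print("q",ob["joint_pos"].round(2),"F",ob["ft_force"].round(1),"M",ob["torque"].round(2),"w",round(float(ob["grip_width"]),3),ob["clock"])
E
python3 gv.py 12.5 .477 -.326 .10
```

```text
pos [ 0.4576 -0.3252  0.258 ] yaw 10.18 shift cm [  1.94  -0.08 -15.8 ] rotvec [-1.5 -2.4  2.4]
q [ 1.33  0.38 -1.    1.54  0.31  1.45  0.48] F [-0.6  1.1 -0.2] M [-0.02 -0.01 -0.02] w 0.999 14.15
```

```bash
python3 -m pendant '[[[0.7,0,-4],[-1.5,-2.4,2.4],60],[[0.7,0,-4.5],[0,0,0],60],[[0.5,0,-4.5],[0,0,0],60],[[0,0,-2.5],[0,0,0],60],[[0,0,0],[0,0,0],60]]'; python3 gv.py 12.5 .477 -.326 .036
```

```text
clock: 14.78
position: [0.4793, -0.3169, 0.0908]
ee_rot: [0.993, 0.117, -0.001, -0.003]
ft_force: [0.5, 0.0, 0.3]
grip_width: 0.769
pos [ 0.4793 -0.3169  0.0908] yaw 13.41 shift cm [-0.23 -0.91 -5.48] rotvec [-0.3 -0.2 -0.9]
q [ 1.24  0.54 -0.93  1.73  0.47  1.12  0.4 ] F [0.5 0.  0.3] M [ 0.   -0.04  0.03] w 0.769 14.775
```

```bash
python3 -m pendant '[[[-0.2,-0.7,-2.5],[-0.3,-0.2,-0.9],60],[[0,-0.1,-2.0],[0,0,0],60],[[0,0,0],[0,0,0],60]]'; python3 gv.py 12.5 .477 -.326 .036
```

```text
clock: 15.15
position: [0.4798, -0.3227, 0.0458]
ee_rot: [0.994, 0.111, 0.001, -0.0]
ft_force: [-0.3, -1.2, 0.6]
grip_width: 0.767
pos [ 0.4798 -0.3227  0.0458] yaw 12.78 shift cm [-0.28 -0.33 -0.98] rotvec [-0.   0.1 -0.3]
q [ 1.21  0.6  -0.89  1.75  0.53  1.04  0.36] F [-0.3 -1.2  0.6] M [0.02 0.01 0.02] w 0.767 15.15
```

```bash
python3 -m pendant '[[[-0.2,-0.3,-0.9],[0,0,-0.3],60],[[0,0,0],[0,0,0],60],[[0,0,0],[0,0,0],255],[[0,0,0],[0,0,0],255],[[0,0,0],[0,0,0],255],[[0,0,0],[0,0,0],255]]' 80; python3 gv.py 12.5 .477 -.326 .036
```

```text
clock: 15.9
position: [0.4793, -0.3264, 0.0393]
ee_rot: [0.994, 0.109, 0.002, 0.001]
ft_force: [-1.2, 0.4, -1.8]
grip_width: 0.147
pos [ 0.4793 -0.3264  0.0393] yaw 12.5 shift cm [-0.23  0.04 -0.33] rotvec [0.1 0.3 0. ]
q [ 1.21  0.61 -0.88  1.76  0.54  1.03  0.36] F [-1.2  0.4 -1.8] M [-0.03  0.13 -0.02] w 0.147 15.9
```

```bash
python3 -m pendant '[[[0,0,2],[0,0,0],255],[[0,0,4],[0,0,0],255],[[-0.3,2,4],[0,0,0],255],[[-0.3,4,1],[0,0,-0.3],255],[[-0.3,5,0],[0,0,-0.3],255],[[-0.3,5,0],[0,0,-0.3],255],[[-0.3,5,0],[0,0,-0.3],255],[[-0.3,4,0],[0,0,0],255],[[-0.3,2,0],[0,0,0],255],[[0,0,0],[0,0,0],255]]'; python3 gv.py 11.3 .452 -.036 .10;  python3 look.py w6; python3 - <<'E'
from workcell import manip
from h import *
c=manip.camera("scene");np.savez("pics/s6.npz",**c)
cv2.imwrite("pics/s6.png",cv2.resize(c["pixels"][130:330,180:400,::-1],None,fx=3,fy=3,interpolation=cv2.INTER_CUBIC))
E
```

```text
clock: 17.15
position: [0.4577, -0.0472, 0.1619]
ee_rot: [0.995, 0.099, 0.004, 0.005]
ft_force: [0.5, 0.1, -2.5]
grip_width: 0.148
pos [ 0.4577 -0.0472  0.1619] yaw 11.41 shift cm [-0.57  1.12 -6.19] rotvec [ 0.5  0.6 -0.1]
q [ 1.14  0.18 -1.2   1.95  0.19  1.12  0.06] F [ 0.5  0.1 -2.5] M [-0.01  0.12 -0.04] w 0.148 17.15
[ 1.135  0.176 -1.198  1.951  0.192  1.124  0.06 ] [ 0.4577 -0.0472  0.1619]
[[ 0.98   0.198  0.01 ]
 [ 0.198 -0.98  -0.009]
 [ 0.008  0.01  -1.   ]]
```

View pics/w6.png

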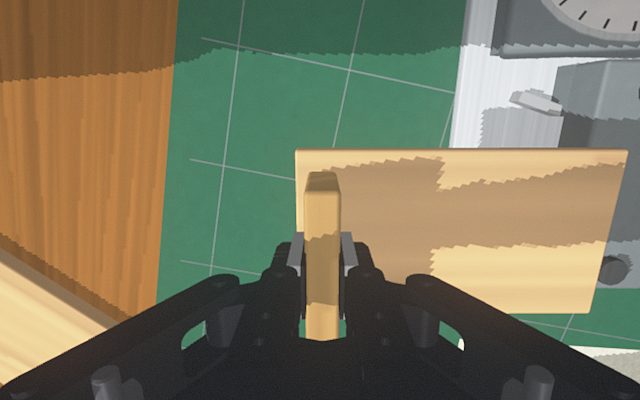

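View pics/s6.png

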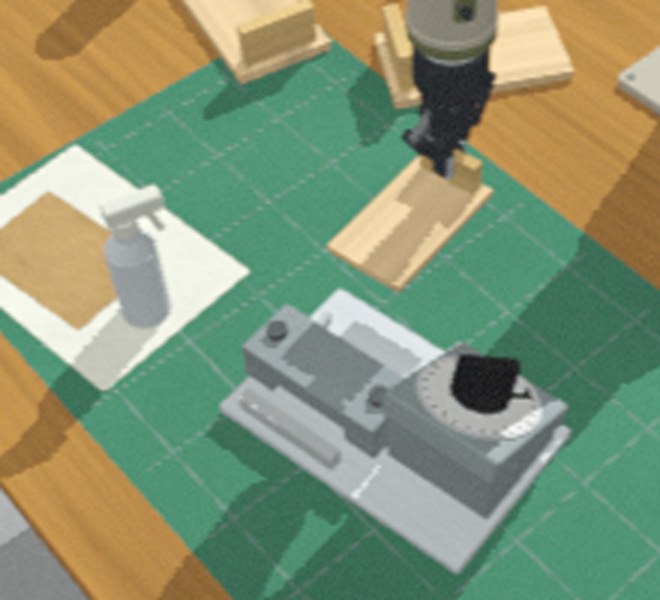

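```bash
python3 - <<'E'
from h import *
c=load("pics/w6.npz");w=cloud(c,c["hand_eye"])  # tool frame
for u in (400,450,500,540,570):
    col=w[:,u]; k=(np.abs(col[:,2]-.031)<.006)
    print(u,np.where(k)[0][[0,-1]],col[k][0].round(4),col[k][-1].round(4))
row=w[200];k=np.abs(row[:,2]-.031)<.006;print(np.where(k)[0][[0,-1]],row[k][0].round(4),row[k][-1].round(4))
s=load("pics/s6.npz")
from fit import *
o=np.array([.4577,-.0472,.1619]);
cl=cloud(s)-np.array([0,0,.1619-.0393])
b=run(board,[cl],[.523,-.034,.199],.10,np.zeros(2),zmin=-.03);print(b)
x=b[0];print("rib by scene",x[0]-.067*np.cos(x[2]),x[1]-.067*np.sin(x[2]))
E
```

```text
400 [148 282] [ 0.0377 -0.0476  0.0338] [0.0412 0.0228 0.03  ]
450 [147 283] [ 0.0631 -0.0478  0.0367] [0.0685 0.0242 0.0314]
500 [148 309] [ 0.0861 -0.0477  0.0335] [0.0966 0.039  0.03  ]
540 [147 312] [ 0.1078 -0.0478  0.037 ] [0.1201 0.0422 0.0318]
570 [148 312] [ 0.1194 -0.0479  0.0326] [0.1362 0.0418 0.0313]
[297 616] [-0.0126 -0.0223  0.0303] [ 0.1455 -0.0225  0.0303]
(array([ 0.523352  , -0.03290115,  0.20080447, -0.0005337 ]), 2044, np.float64(0.0026150509745239345), np.float64(0.022730931493089468))
rib by scene 0.4576982648215614 -0.04626481185435549
```

```bash
python3 -m pendant '[[[-0.6,1.1,-2],[0.5,0.6,-0.1],255],[[0,0,-3.5],[0,0,0],255],[[0,0,-3],[0,0,0],255],[[0,0,0],[0,0,0],255]]'; python3 gv.py 11.3 .4519 -.036 .0535
```

```text
clock: 17.75
position: [0.4528, -0.0446, 0.0746]
ee_rot: [0.996, 0.092, -0.0, -0.0]
ft_force: [-1.2, 0.5, -1.4]
grip_width: 0.146
pos [ 0.4528 -0.0446  0.0746] yaw 10.53 shift cm [-0.09  0.86 -2.11] rotvec [-0.  -0.1  0.8]
q [ 1.    0.34 -1.1   2.04  0.36  0.98 -0.1 ] F [-1.2  0.5 -1.4] M [ 0.01  0.22 -0.04] w 0.146 17.75
```

```bash
python3 -m pendant '[[[-0.1,0.9,-0.6],[0,0,0.8],255],[[0,0.1,-0.6],[0,0,0],255],[[0,0,0],[0,0,0],255]]'; python3 gv.py 11.3 .4519 -.036 .0535
```

```text
clock: 18.12
position: [0.4534, -0.0352, 0.0642]
ee_rot: [0.995, 0.098, 0.001, 0.0]
ft_force: [-0.5, -0.1, -2.2]
grip_width: 0.147
pos [ 0.4534 -0.0352  0.0642] yaw 11.26 shift cm [-0.15 -0.08 -1.07] rotvec [0.  0.1 0. ]
q [ 0.97  0.36 -1.09  2.05  0.39  0.96 -0.13] F [-0.5 -0.1 -2.2] M [-0.04  0.14 -0.  ] w 0.147 18.125
```

Underside is about 25 mm up. I'll check alignment with the slot from above before lowering.

```bash
python3 -m pendant '[[[-0.1,-0.1,-0.5],[0,0,0],255],[[0,0,0],[0,0,0],255]]'; python3 gv.py 11.3 .4519 -.036 .0535; python3 look.py w7 >/dev/null; python3 - <<'E'
from workcell import manip
from h import *
for n,sl in(("scene",(slice(180,310),slice(230,390))),):
    c=manip.camera(n);np.savez(f"pics/{n}7.npz",**c)
    cv2.imwrite(f"pics/{n}7.png",cv2.resize(c["pixels"][sl][:,:,::-1],None,fx=4.5,fy=4.5,interpolation=cv2.INTER_CUBIC))
E
```

```text
clock: 18.38
position: [0.4528, -0.0366, 0.0595]
ee_rot: [0.995, 0.098, 0.001, 0.001]
ft_force: [-0.6, 0.5, -2.1]
grip_width: 0.147
pos [ 0.4528 -0.0366  0.0595] yaw 11.25 shift cm [-0.09  0.06 -0.6 ] rotvec [0.  0.2 0.1]
q [ 0.97  0.36 -1.09  2.05  0.4   0.95 -0.14] F [-0.6  0.5 -2.1] M [0.03 0.07 0.01] w 0.147 18.375
```

View pics/w7.png

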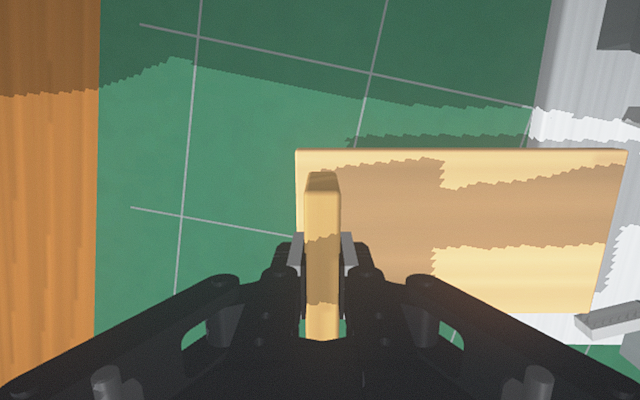

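View pics/scene7.png

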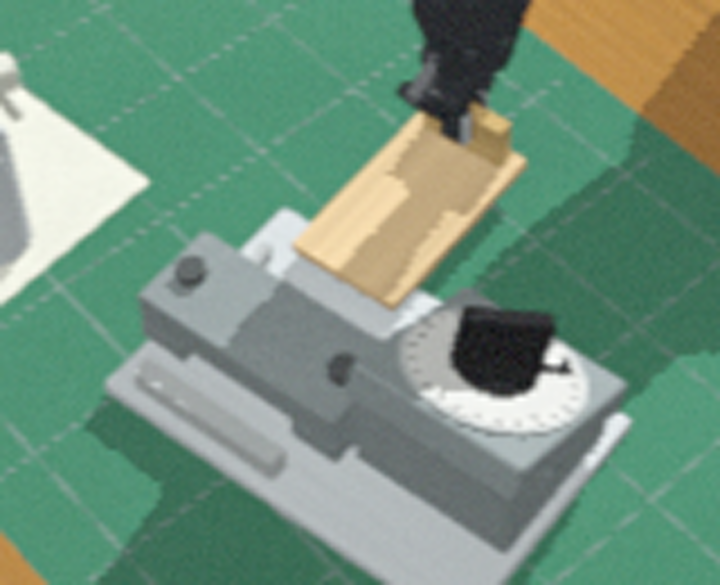

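```bash
python3 - <<'E'
from h import *
c=load("pics/w7.npz")
cv2.imwrite("pics/w7c.png",cv2.resize(c["pixels"][80:360,500:640,::-1],None,fx=2.1,fy=2.1,interpolation=cv2.INTER_CUBIC))
w=cloud(c,c["T"]);np.set_printoptions(precision=4,suppress=True)
# cheek-top pixels: z .021-.031 beyond board
m=(w[...,2]>.020)&(w[...,2]<.032);m[140:312,:]=0;m[:,:560]=0
n,l,st,_=cv2.connectedComponentsWithStats(m.astype(np.uint8))
Rz=R.from_euler('z',.197).as_matrix()
for i in range(1,n):
    if st[i,4]>30:
        P=(w[l==i]-np.array([.6599,.0055,0]))@Rz*1000
        print(st[i],P.min(0),P.max(0)); 
        for u in range(st[i,0],st[i,0]+st[i,2],8):
            k=(l==i)[:,u]; q=(w[:,u][k]-np.array([.6599,.0055,0]))@Rz*1000
            if k.any(): print(u,np.where(k)[0][[0,-1]],q[0],q[-1])
E
```

```text
[610   0  30  47 829] [-78.0402  93.4282  20.0123] [-68.1327 112.6234  30.7317]
610 [46 46] [-77.129   93.5891  20.0511] [-77.129   93.5891  20.0511]
618 [20 45] [-76.0592 104.5403  20.1339] [-75.1809  93.6772  22.0547]
626 [ 0 46] [-76.3178 112.0377  22.4479] [-70.0334  93.5231  20.4938]
634 [ 0 25] [-75.4999 111.1278  25.6409] [-77.0223 100.2163  30.2014]
[ 584  312   56   29 1008] [-58.1897 -64.6961  20.001 ] [-28.5875 -47.4711  26.8684]
584 [323 328] [-58.1093 -55.7792  20.2914] [-57.1862 -59.3494  20.0697]
592 [323 340] [-53.4063 -55.7947  20.279 ] [-54.2544 -64.6961  23.7183]
600 [319 338] [-49.4058 -53.036   20.37  ] [-51.9632 -61.6869  25.7702]
608 [318 336] [-44.6166 -52.5617  20.105 ] [-46.5933 -61.1778  24.7301]
616 [316 334] [-40.4206 -51.1142  20.2626] [-42.9729 -59.3307  25.3731]
624 [313 333] [-35.9977 -49.2776  20.0363] [-38.9155 -58.3984  25.7175]
632 [312 331] [-31.6534 -48.5233  20.1721] [-33.34   -57.9907  24.5332]
[632 340   8  29 118] [-24.3526 -84.7326  20.027 ] [-21.2985 -67.3259  24.5616]
632 [361 362] [-23.0203 -82.7382  20.027 ] [-23.3046 -83.1004  20.4313]
```

View pics/w7c.png

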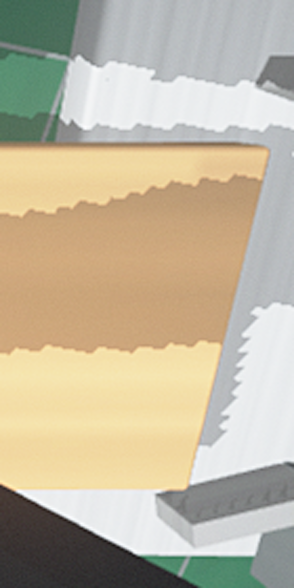

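In the same wrist view the slot's centre line and the board's centre line agree within about 0.5 mm. The near cheek is at (575–640, 312–340) px. I'll lower and slide in.

```bash
python3 -m pendant '[[[-0.1,0.1,-0.6],[0,0.2,0],255],[[0,0,0],[0,0,0],255],[[1.0,0.2,0],[0,0,0],255],[[1.0,0.2,0],[0,0,0],255],[[1.0,0.2,0],[0,0,0],255],[[1.0,0.2,0],[0,0,0],255]]' 80; cat > pf.py <<'E'
from workcell import manip
import numpy as np
o=manip.get_obs();R_=np.array([[.9807,-.1957],[.1957,.9807]])
print("press xy rib mm",((o["position"][:2]-[.6599,.0055])@R_*1000).round(1),"z",o["position"][2].round(4),"F press",(o["ft_force"][:2]@R_).round(1),o["ft_force"][2].round(1),"M",o["torque"].round(2))
E
python3 pf.py; python3 gv.py 11.3 .58 0 .052
```

```text
clock: 19.23
position: [0.4951, -0.027, 0.0535]
ee_rot: [0.995, 0.098, 0.0, 0.0]
ft_force: [0.2, 0.5, -1.4]
grip_width: 0.148
press xy rib mm [-168.     0.4] z 0.0535 F press [0.2 0.4] -1.4 M [-0.01  0.11 -0.04]
pos [ 0.4951 -0.027   0.0535] yaw 11.21 shift cm [ 8.49  2.7  -0.15] rotvec [0.1 0.  0.1]
q [ 0.85  0.46 -1.02  1.96  0.48  0.99 -0.21] F [ 0.2  0.5 -1.4] M [-0.01  0.11 -0.04] w 0.148 19.225
```

```bash
python3 -m pendant '[[[1.0,0.2,-0.1],[0,0,0],255],[[1.0,0.2,0],[0,0,0],255],[[1.0,0.2,0],[0,0,0],255],[[1.0,0.2,0],[0,0,0],255]]' 80; python3 pf.py;  python3 gv.py 11.3 .58 0 .052
```

```text
clock: 19.73
position: [0.538, -0.0188, 0.0521]
ee_rot: [0.995, 0.097, -0.0, 0.001]
ft_force: [-0.1, -1.3, -1.5]
grip_width: 0.148
press xy rib mm [-1.243e+02  1.000e-01] z 0.0521 F press [-0.4 -1.3] -1.5 M [-0.25  0.14 -0.04]
pos [ 0.538  -0.0188  0.0521] yaw 11.18 shift cm [ 4.2   1.88 -0.01] rotvec [ 0.1 -0.   0.1]
q [ 0.75  0.55 -0.98  1.85  0.53  1.03 -0.24] F [-0.1 -1.3 -1.5] M [-0.25  0.14 -0.04] w 0.148 19.725
```

```bash
python3 -m pendant '[[[1.0,0.2,0],[0,0,0],255],[[1.0,0.2,0],[0,0,0],255],[[1.0,0.2,0],[0,0,0],255],[[0.6,0.1,0],[0,0,0],255]]' 80; python3 pf.py;  python3 -m pendant '[[[0.3,0.06,0],[0,0,0],255],[[0.2,0.04,0],[0,0,0],255]]'; python3 pf.py
```

```text
clock: 20.23
position: [0.5768, -0.0114, 0.0521]
ee_rot: [0.995, 0.097, -0.0, 0.001]
ft_force: [-0.1, 0.1, -2.4]
grip_width: 0.149
press xy rib mm [-84.8  -0.3] z 0.0521 F press [-0.1  0.1] -2.4 M [-0.16  0.14 -0.09]
clock: 20.48
position: [0.5821, -0.0103, 0.052]
ee_rot: [0.995, 0.097, -0.0, 0.001]
ft_force: [-0.6, -1.0, -1.7]
grip_width: 0.146
press xy rib mm [-79.3  -0.2] z 0.052 F press [-0.8 -0.9] -1.7 M [-0.19  0.19 -0.13]
```

```bash
python3 -m pendant '[[[0.2,0.04,0],[0,0,0],255]]'; python3 pf.py;  python3 -m pendant '[[[0.15,0.03,0],[0,0,0],255]]'; python3 pf.py;python3 -m pendant '[[[0.15,0.03,0],[0,0,0],255]]'; python3 pf.py
```

```text
clock: 20.6
position: [0.5824, -0.0099, 0.0515]
ee_rot: [0.995, 0.097, -0.003, 0.001]
ft_force: [-15.4, -1.0, 6.2]
grip_width: 0.147
press xy rib mm [-79.1   0. ] z 0.0515 F press [-15.3   2. ] 6.2 M [-0.39  2.74 -0.24]
clock: 20.72
position: [0.5823, -0.0099, 0.0513]
ee_rot: [0.995, 0.097, -0.004, 0.001]
ft_force: [-10.9, -3.0, 7.4]
grip_width: 0.148
press xy rib mm [-79.1   0.1] z 0.0513 F press [-11.2  -0.8] 7.4 M [-0.5   1.57 -0.18]
clock: 20.85
position: [0.5823, -0.0099, 0.0515]
ee_rot: [0.995, 0.097, -0.006, 0.002]
ft_force: [-13.3, -3.4, 8.6]
grip_width: 0.146
press xy rib mm [-79.1   0.1] z 0.0515 F press [-13.7  -0.7] 8.6 M [-0.39  1.55 -0.22]
```

Stop felt: 11–15 N against the push, with no further advance. I'll release and look.

```bash
python3 -m pendant '[[[0,0,0],[0,0,0],150],[[0,0,0],[0,0,0],150],[[0,0,0],[0,0,0],150],[[0,0,0],[0,0,0],150]]'; python3 gv.py 11.3 .5823 -.0099 .20; python3 -m pendant '[[[0,0,2],[0,0,0],150],[[0,0,4],[0,0,0],150],[[-0.6,0,4],[0,0,0],150],[[-1.5,0,4],[0,0,0],150],[[-1.5,0,2],[0,0,0],150],[[0,0,0],[0,0,0],150]]'; python3 look.py w8; python3 bfit.py w8 .645 .003 .197; python3 pose.py w8;python3 - <<'E'
from workcell import manip
from h import *
c=manip.camera("scene");np.savez("pics/s8.npz",**c)
cv2.imwrite("pics/s8.png",cv2.resize(c["pixels"][130:330,180:400,::-1],None,fx=3,fy=3,interpolation=cv2.INTER_CUBIC))
E
```

```text
clock: 21.35
position: [0.5831, -0.0093, 0.0524]
ee_rot: [0.995, 0.097, -0.005, 0.001]
ft_force: [-0.5, 0.2, 0.6]
grip_width: 0.411
pos [ 0.5831 -0.0093  0.0524] yaw 11.19 shift cm [-0.08 -0.06 14.76] rotvec [ 0.2 -0.5  0.1]
q [ 0.66  0.63 -0.93  1.73  0.57  1.09 -0.26] F [-0.5  0.2  0.6] M [-0.02 -0.04  0.03] w 0.411 21.35
clock: 22.1
position: [0.5465, -0.0073, 0.2239]
ee_rot: [0.995, 0.099, -0.003, 0.002]
ft_force: [0.3, -0.2, -1.1]
grip_width: 0.412
[ 0.835  0.367 -1.099  1.658  0.338  1.33  -0.123] [ 0.5465 -0.0073  0.2239]
[[ 0.98   0.197 -0.005]
 [ 0.197 -0.98  -0.004]
 [-0.005  0.003 -1.   ]]
(array([0.6832, 0.0084, 1.7563, 0.0491]), 34420, np.float64(0.012), np.float64(0.5792756164541142))
rib 0.6955540682092588 -0.0574188503795294 yaw deg 100.62857476662113
(array([ 0.6601, -0.0042,  0.1897, -0.    ]), 48525, np.float64(0.0014153216883905188), np.float64(0.3382716501373008))
dial o [0.602  0.1394 0.085 ] axis [-0.3824 -0.0734  0.9211] grip [0.5901 0.1371 0.1135]
```

View pics/w8.png

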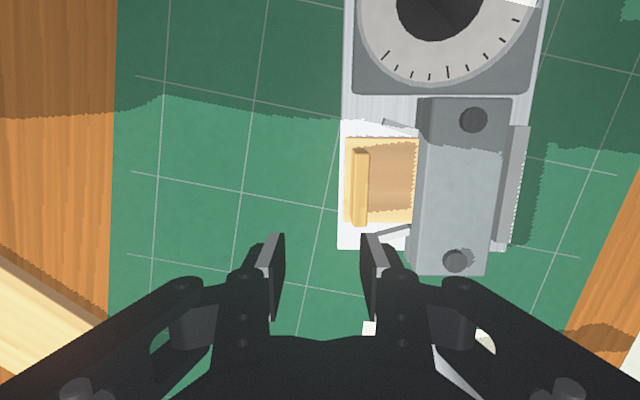

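View pics/s8.png

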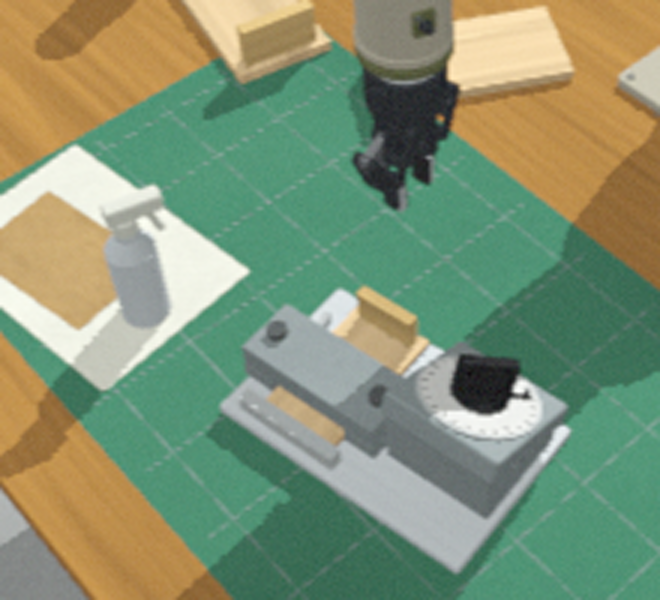

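```bash
python3 - <<'E'
from h import *
c=load("pics/w8.npz");w=cloud(c,c["T"])
Rz=R.from_euler('z',.197).as_matrix()
p=(w-np.array([.6599,.0055,0]))@Rz*1000
np.set_printoptions(precision=1,suppress=True)
for v in (160,175,190,205):
    r=p[v]
    rib=r[(r[:,2]>54)&(r[:,0]>-110)&(r[:,0]<-50)];bar=r[(r[:,2]>54)&(r[:,0]>-45)&(r[:,0]<70)]
    bd=r[(r[:,2]>18)&(r[:,2]<27)&(r[:,0]>-110)&(r[:,0]<0)]
    pl=r[(r[:,2]>6)&(r[:,2]<17)&(r[:,0]<-60)]
    st=r[(r[:,2]>27)&(r[:,2]<40)&(r[:,0]>55)]
    print(v,"rib",rib[:,0].min(),rib[:,0].max(),"bar",bar[:,0].min(),bar[:,0].max(),"board rear",bd[:,0].min(),"plate",pl[:,0].min() if len(pl) else None,"stop",st[:,0].min() if len(st) else None, "btop",np.median(bd[:,2]))
for u in (350,385,400):
    col=p[:,u];k=(col[:,2]>18)&(col[:,2]<27)&(np.abs(col[:,1])<60);print(u,"board y",col[k][:,1].min(),col[k][:,1].max(),"z plate",np.median(col[(col[:,2]>6)&(col[:,2]<17)][:,2]))
s=load("pics/s8.npz");cv2.imwrite("pics/s8c.png",cv2.resize(s["pixels"][215:290,255:340,::-1],None,fx=8,fy=8,interpolation=cv2.INTER_CUBIC))
q=(cloud(s)-np.array([.6599,.0055,0]))@Rz*1000
k=(q[...,0]>45)&(q[...,0]<90)&(np.abs(q[...,1])<30)
for y in(-20,0,20):
    m=k&(np.abs(q[...,1]-y)<3);a=q[m];a=a[np.argsort(a[:,0])];print(a[:,[0,2]].tolist().__repr__()[:900])
E
```

```text
160 rib -85.82520582966018 -73.05693574010488 bar -21.066345553608425 47.19063872038798 board rear -91.62328785222063 plate -96.23989834661265 stop 67.58397202229538 btop 20.946184718718673
175 rib -85.82562379179255 -72.3885438433815 bar -21.286459531550864 47.50753952580648 board rear -91.2906164827407 plate -96.0234320099906 stop 68.03953875327107 btop 21.059421504652924
190 rib -86.10919469254252 -72.73181622068508 bar -22.13115538499219 46.671083826233414 board rear -92.06574837682182 plate -96.72111898115148 stop 67.80887012872934 btop 21.03851764593567
205 rib -86.0133795763601 -73.3331009011984 bar -21.946418934925727 46.600453631845774 board rear -91.77733339152763 plate -96.44556537791105 stop 67.92912161446432 btop 20.939104292606032
350 board y -40.93084767561041 47.673800369235416 z plate 11.011504118316193
385 board y -59.95666593036077 59.59889680880131 z plate 11.199235174660314
400 board y -55.714160641632574 59.75096743274746 z plate 11.004213536711243
[[45.42366991568438, 56.2387086522893], [45.935250375536015, 45.73080805061202], [46.76916565203182, 53.31657679024
[... 1887 characters left out ...]
], [47.57316293076989, 45.97729065544186], [47.94227842977174, 38.91902381880285], [48.71134211282583, 36.81485388176874], [48.89199274955287, 19.512788068676954], [49.071793334719054, 23.765426540576893], [49.24027222504559, 55.282589322935834], [49.95670995278339, 53.12584429212452], [51.87205283692053, 22.19576919449739], [52.854512949726626, 18.39331231039276], [52.95257406827369, 22.499170279774102], [56.16752245627464, 19.761297937513685], [57.70763923246186, 19.277377829916894], [60.79549603350787, 20.182694844603553], [63.07202654684191, 21.361740520189574], [68.87397871716159, 30.520118055416877], [70.72448130785726, 30.775519121206237], [71.18828232246766, 29.770060630491145], [74.
```

View pics/s8c.png

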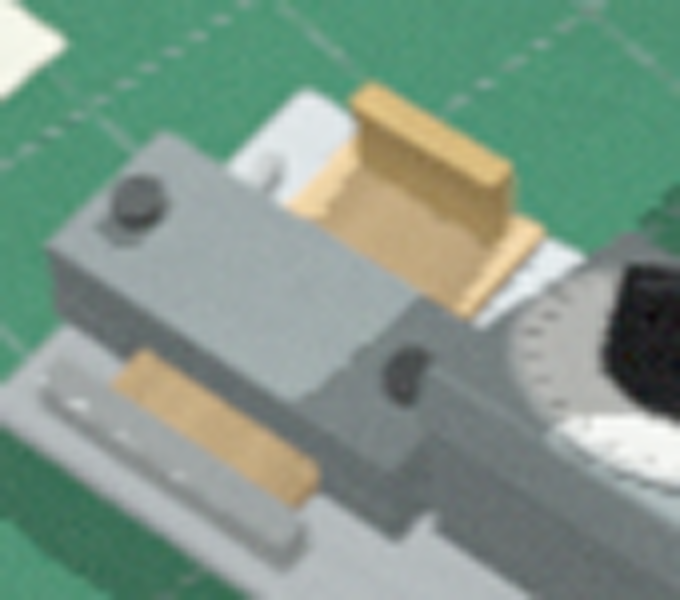

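The rib-to-bar gap measures 51 mm (50 expected). The board rear sits 4.7 mm inside the plate edge (5 expected), and rear edge to stop is 159.4 mm (160 expected). The board is home and flat, the pointer is still at zero, and the gripper is clear.

```bash
python3 - <<'E'
from workcell import manip
o=manip.get_obs();print(o["clock"],o["ft_force"].round(1));print(manip.hand_in())
E
```

```text
22.2 [-0.  -1.1  0.3]
the job is handed in; nothing more can be done
None
```

The job is handed in at 22.2 s on the robot's clock. The knob is back against its zero stop and the smallest board is fully home under the clamp bar. The hand-in gives no verdict, so this rests on my own checks.

- **Knob:** I turned it counter-clockwise in two grasps until the torque rose steeply at about the zero angle, then released it. The wrist picture showed the pointer on the zero mark, touching the pin. After the board was in I saw the pointer only from the scene camera, still at the lower left, and did not measure it again.
- **Board:** I gripped it by the rib and slid it in plain end first until the stop pushed back with 11–15 N and it stopped advancing, then released it. The wrist camera's depth data then gave:

| Check | Measured (mm) | Expected (mm) |
|---|---|---|
| Gap from rib to clamp bar | about 51 | 50 |
| Board's rear edge inside the plate's front edge | 4.7 | 5 |
| Board's rear edge to back stop | 159.4 | 160 |

- **Disagreements:** the wrist camera read about 3.7 mm off sideways. I worked this out from the knob grasps and corrected for it. The stop was felt about 2 mm before the estimated position. One automatic fit of the final board pose did not converge, so I used the direct measurements above.
- **Side-to-side position:** I did not measure this precisely at the end. The corrected camera reading puts the board about centred, and the side guides allow only 2 mm each way.
- **Bystanders:** the planned moves stayed clear of the spray bottle, jar and brush. In the last scene picture I viewed, the bottle stands unmoved, but the jar and brush are outside that crop.

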